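# Refill the stock-cube jar through a chute

## Task

Refill the stoneware jar: carry the steel chute level with its three stock cubes in it, rest the underside of its open nose gently on the grey collar in the jar's mouth while still level, then tip it there, keeping it lightly resting on the collar, until all three cubes have slid into the jar and a moment longer. Then lift it off and set the empty chute back down on the worktop, upright. Leave the jar standing where it is and do not disturb the things around.

Things in the scene. Friction and masses are not known exactly. Their poses are not given: they have to be found in the camera images.
- jar: white stoneware jar, loose, 1.6 kg, round, 114 mm across, 105 mm high without the grey collar in its mouth; hollow down to its floor 6 mm up. Origin at the centre of its underside, z up. It slides or tips if shoved sideways by some 5 N; over 16 N between chute and jar is rough
- jar_mouth (a point): centre of the jar's own mouth, on its axis, 105 mm above its underside. The grey collar pushed into it has a flange 74 mm across, 6 mm thick, round hole 52 mm across (the narrow opening). Its flat top lies 7 to 23 mm above this point, different each time and not reported: find it by feel. It stays put under gentle load
- chute: steel chute, loose, 0.13 to 0.21 kg: straight channel 180 mm long, 34 wide, 30 high outside, walls and floor 3 mm, open on top and at the nose, closed at the back with a hanging eye 20 mm long. Origin at the centre of its flat underside, x along it to the open nose, z up. Starts flat on the worktop. Grip across its 34 mm width from above near its middle, firmly (about 50 N)
- chute_nose (a point): middle of the lower edge of the chute's open end, 90 mm along x from the chute's origin. Cubes begin to slide in the chute at 15 to 23 degrees of tilt; 35 degrees empties it
- cube_a: waxed-cardboard stock cube, brown with a paper band on top, 22 x 22 x 15 mm, 12 g, loose in the chute; origin at the centre of its 22 x 22 underside, z up
- cube_b: as cube_a
- cube_c: as cube_a
- pepper_mill: dark wooden pepper mill, 58 mm across, 170 mm high, a bystander; origin at the centre of its underside. Above it wall cabinets hang: their fronts are 0.60 m ahead of the robot, their undersides 0.55 m above the worktop; keep the wrist and elbow clear of them
- white_mug: white mug with handle, 80 mm across, 88 mm high, a bystander; origin at the centre of its underside
- spice_jar: small glass spice jar with a pale cap, 44 mm across, 109 mm high, a bystander; origin at the centre of its underside

How it is judged:
On the way, in this order (a step that is already met when the one before it is completed fails the run):
1. the chute's nose rests on the jar's collar (more than 0.2 N, nose within 24 mm of the jar's axis), the chute still near level (under 12 degrees) with all three cubes in it (contact force between chute and jar above 0.2 N and horizontal distance between chute_nose and jar_mouth below 0.024 m and angle between chute's own z axis and vertical below 0.21 rad and z of cube_a in the frame of chute between 0 and 0.03 m and x of each of cube_a, cube_b, cube_c in the frame of chute below 0.085 m and z of cube_b in the frame of chute between 0 and 0.03 m and z of cube_c in the frame of chute between 0 and 0.03 m), for 0.3 s.
2. all three cubes are inside the jar while the chute, tipped by more than 15 degrees, still rests on the collar with its nose in the mouth (z of each of cube_a, cube_b, cube_c in the frame of jar_mouth below -0.015 m and horizontal distance between each of cube_a, cube_b, cube_c and jar_mouth below 0.055 m and contact force between chute and jar above 0.2 N and horizontal distance between chute_nose and jar_mouth below 0.03 m and angle between chute's own z axis and vertical above 0.26 rad), for 0.3 s.
At the end, for the whole second after the job is handed in: all three cubes lie at rest inside the jar, at least 15 mm below its own mouth; the empty chute lies upright on the worktop (within 10 mm of its height, under 6 degrees of tilt), at rest, clear of the jar; the jar stands upright within 30 mm of where it was (z of each of cube_a, cube_b, cube_c in the frame of jar_mouth below -0.015 m and horizontal distance between each of cube_a, cube_b, cube_c and jar_mouth below 0.055 m and linear speed of each of cube_a, cube_b, cube_c, chute below 0.03 m/s and angle between chute's own z axis and vertical below 0.1 rad and height (world z) of chute between -0.01 and 0.01 m and contact force between chute and jar below 0.1 N and angle between jar's own z axis and vertical below 0.06 rad and distance of jar from where it was at the start of the episode below 0.03 m); the robot touches nothing.
It fails at once if the chute presses or knocks the jar with more than 16 N (contact force between chute and jar above 16 N).
It fails at once if the jar is tipped by more than 10 degrees or moved more than 30 mm (angle between jar's own z axis and vertical above 0.175 rad or distance of jar from where it was at the start of the episode above 0.03 m).
It fails at once if the robot itself pushes on the jar (more than 3 N) (contact force between the arm and jar above 3 N).
It fails at once if a bystander is moved more than 20 mm (distance of any of pepper_mill, white_mug, spice_jar from where it was at the start of the episode above 0.02 m).
It also fails if it takes over 72 s, if anything falls off the work surface, if the arm or the gripper's body presses on something with over 40 N, if the wrist force passes 120 N, or if a joint passes its speed limit or range.

## Robot

A 6-joint arm with a two-finger parallel gripper is mounted at the origin on a cart in front of the work surface, level with it; the furniture and walls round the work are solid. World frame = base frame: x ahead of the robot, y to its left, z up, the work surface at z = 0. Lengths are in m, angles in rad, forces in N, time in s.
With the tool pointing down it reaches from about 0.35 to 0.975 m from the base axis. Payload 4.9 kg.
Tool frame: the origin (TCP) lies at the very end of the fingers, on their centre line; the grasp point (between the pads) lies 19 mm behind it; z points along the fingers, y is the line along which they close (so a half turn about z gives the same grasp; the last joint's range is limited). The gripper opens to 85 mm and grips with 20 to 120 N. Pads are 22 mm wide; open, the fingers measure 114 mm over their backs; the gripper's body (76 mm by 85 mm) begins 54 mm behind the grasp point. The pads swing forward as they close: fully open they stand 13 mm farther back than shut.
Start: joints at [-1.333, 0.053, 1.613, -0, 1.476, -0.119], TCP at [0.218, -0.586, 0.231] pointing down, gripper open.
Joint ranges: [-3.01, 3.01], [-1.01, 2.22], [0.06, 2.58], [-1.02, 4.17], [0.09, 2.62], [-3.14, 3.14]. Speed limits (rad/s): [2.57, 2.57, 3.14, 3.14, 3.14, 3.14].

## Interface

Orientations are given as a rotation vector (axis times angle).
In Python, from cell import manip, viewer gives the robot as it stands.
- The arm moves only by the tool play_rows, never from a script. Its argument "plan" is a list of rows, each an object with "translation": the shift along the tool's x, y, z in cm, a list of three; "yaw": the turn about the tool's z in degrees. A call has exactly 8 rows; each row shifts and turns the commanded pose from where the row before left it, along the tool's axes as they then stand; what a row does not reach is not made up. A row lasts 1/10 s, in which the tool goes at most 50 mm and 8.59 degrees, less where a joint would pass 70% of its speed; a pose out of reach is approached as far as the arm can. A call is refused whole if a number of a shift passes 5 or a number of a turn 8.59, either way. A call with a gripper value outside its range is refused whole. "jaw" is the opening, from 0 (shut) to 1 (fully open), set as the call begins (left out, the last holds). The fingers move at their own pace and stop on an object; "squeeze" is the grip in N (left out, the last holds). Time passes only in rows, so rows that do not move let the fingers close, or fill a call up. It gives the time, the measured TCP pose, the force, the opening and the grip force at its end, in the units of the state.
- manip.sense(): the state, without advancing time (a new reading comes with each control period).
- viewer.camera(name): name is "side" or "top" or "wrist"; returns the picture (480x640x3 uint8, red, green, blue); there is no depth.
- viewer.camera_model(name): a dict with "fx", "fy", "cx", "cy" (pixels), "rvec" (rotation vector, rad) and "tvec" (3), from world to camera coordinates, as OpenCV has them; the wrist camera has in their place "tool_from_camera" (4x4, takes a point from camera to tool coordinates, whose origin is the TCP and whose axes are the flange's). Camera axes: x right, y down, z forward; pixel columns grow to the right and rows downward; lengths in m; the calibration is good to about 2 mm. A picture is of the moment at which its call begins: read the wrist's pose just before it. camera_model takes no time and is no camera call.
- manip.finish_job(): hands the job in; it is judged then, once.
The state is a dict: "t": time; "joints": joint angles; "qvel": joint speeds; "joint_torque": joint torques, N m; "tool_pos": TCP position; "tool_rot": TCP orientation; "force": force on the tool from outside, world axes, zero at the start; "moment": the same for the moment, N m; "finger_gap": finger opening in m; "grasp_force": force on a finger pad.
Only numpy, scipy, OpenCV 4.12 (cv2) and the standard library are available. Lean on these libraries where they do the work, as an engineer would, in place of code of your own. Each camera call takes 0.05 s, during which the arm holds its last target. There are 200 camera calls.

## Working session

There is one attempt and no reset: what is moved stays moved. The work goes in short steps, Python scripts to look and compute and a tool call to move; the robot and the scene stay as the last step left them, time stands still between calls to the robot, and variables do not carry over. Pictures are saved under pics/ and viewed, at most 10 in all, crops included, and the job is handed in when it is done.

Besides the shell and the picture viewer there is one more tool, called after "Call:" in YAML: its name, and indented under it one key for each argument. play_rows: Moves the arm, as the interface text tells. Its arguments: {"type":"object","properties":{"plan":{"type":"array","items":{"type":"object","properties":{"translation":{"type":"array","items":{"type":"number"}},"yaw":{"type":"number"}}}},"jaw":{"type":"number"},"squeeze":{"type":"number"}},"required":["plan"]}

```bash
mkdir -p pics; python3 - <<'E'
from cell import manip, viewer
import cv2,numpy as np
s=manip.sense();print(s)
for n in("side","top","wrist"):
    print(n,viewer.camera_model(n))
for n in("side","top"):
    cv2.imwrite(f"pics/{n}0.png",viewer.camera(n)[:,:,::-1])
E
```

```text
{'t': 0.0, 'joints': array([-1.33300409e+00,  5.33662855e-02,  1.61428018e+00,  2.84316664e-05,
        1.47602252e+00, -1.19004068e-01]), 'qvel': array([-0.00065755, -0.0006237 , -0.00106353,  0.00074686, -0.00220701,
        0.00067035]), 'joint_torque': array([-3.50687369e-03, -3.93692493e+01, -3.70176101e+01, -3.17300464e-04,
        7.09454980e-03, -3.98947137e-06]), 'tool_pos': array([ 0.21815411, -0.58502656,  0.23006544]), 'tool_rot': array([-3.08969241e+00, -5.57113928e-01,  1.49124062e-04]), 'force': array([-0.06411858, -0.77422496, -0.62187147]), 'moment': array([-0.02084973, -0.00694879, -0.03962465]), 'grasp_force': 0.0, 'finger_gap': 0.08497436813230445}
side {'fx': 511.36175575558286, 'fy': 511.36175575558286, 'cx': 321.2398029293962, 'cy': 237.64123991911939, 'rvec': array([ 2.0729785 , -0.00266483,  0.00402143]), 'tvec': array([-0.51698028,  0.10074391,  0.88409845])}
top {'fx': 553.3304231897657, 'fy': 553.3304231897657, 'cx': 319.7349539734912, 'cy': 240.7313138214741, 'rvec': array([ 2.14793271, -2.19376808,  0.14167555]), 'tvec': array([0.00596796, 0.52772593, 0.88384724])}
wrist {'fx': 344.3027764023105, 'fy': 344.3027764023105, 'cx': 320.28381278093383, 'cy': 241.33539653491468, 'tool_from_camera': array([[-2.34409360e-04, -9.49781268e-01, -3.12914506e-01,
         8.07767110e-02],
       [ 9.99999633e-01, -4.80440542e-04,  7.09152658e-04,
        -8.95169396e-04],
       [-8.23876725e-04, -3.12914225e-01,  9.49781032e-01,
        -1.42958550e-01],
       [ 0.00000000e+00,  0.00000000e+00,  0.00000000e+00,
         1.00000000e+00]])}
```

View pics/side0.png

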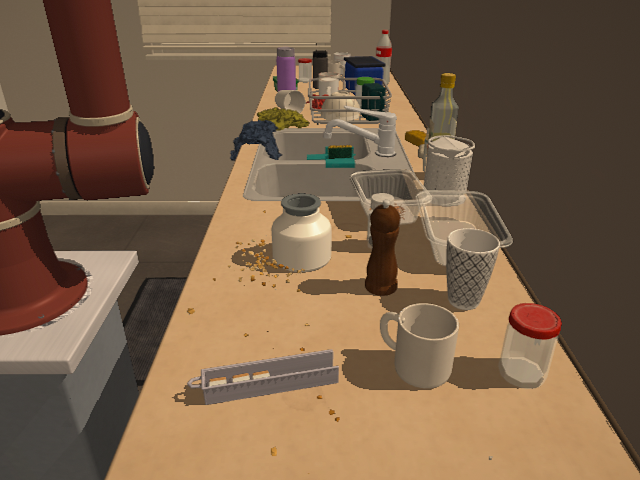

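View pics/top0.png

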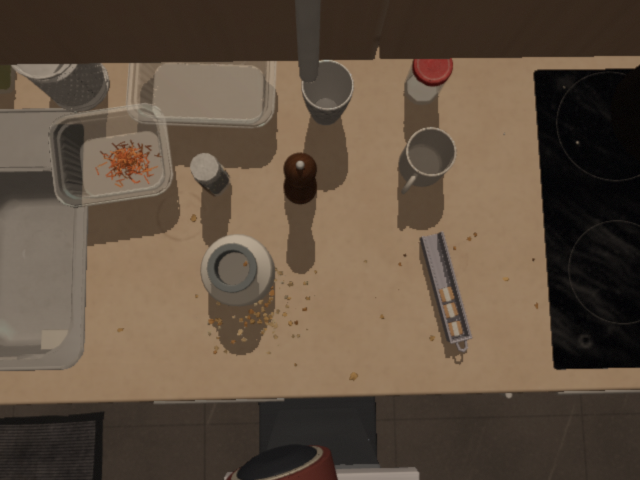

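Side: jar around (302,232), chute with nose at right (335,370), mug at (425,345). Top: jar collar near (232,268), chute from nose (433,236) to back (459,343), mill at (300,180). I'll enlarge these.

```bash
cat > h.py <<'E'
import cv2,numpy as np
from cell import manip,viewer
from scipy.spatial.transform import Rotation as R
def KRT(n):
    m=viewer.camera_model(n);K=np.array([[m['fx'],0,m['cx']],[0,m['fy'],m['cy']],[0,0,1]])
    return K,R.from_rotvec(m['rvec']).as_matrix(),np.array(m['tvec'])
def proj(n,P):
    K,r,t=KRT(n);q=(np.atleast_2d(P)@r.T+t)@K.T;return q[:,:2]/q[:,2:]
def pix(n,uv,z):
    K,r,t=KRT(n);d=r.T@np.linalg.inv(K)@np.array([*uv,1.]);c=-r.T@t
    return c+d*(z-c[2])/d[2]
E
python3 - <<'E'
import cv2,numpy as np
t=cv2.imread('pics/top0.png');s=cv2.imread('pics/side0.png')
a=cv2.resize(t[225:365,400:500],None,fx=4,fy=4,interpolation=cv2.INTER_CUBIC)
b=cv2.resize(t[220:320,190:290],None,fx=4,fy=4,interpolation=cv2.INTER_CUBIC)
print(a.shape,b.shape)
c=np.zeros((600,800,3),np.uint8);c[:560,:400]=a;c[:400,400:]=b
cv2.imwrite('pics/crop1.png',c)
E
```

```text
(560, 400, 3) (400, 400, 3)
```

View pics/crop1.png

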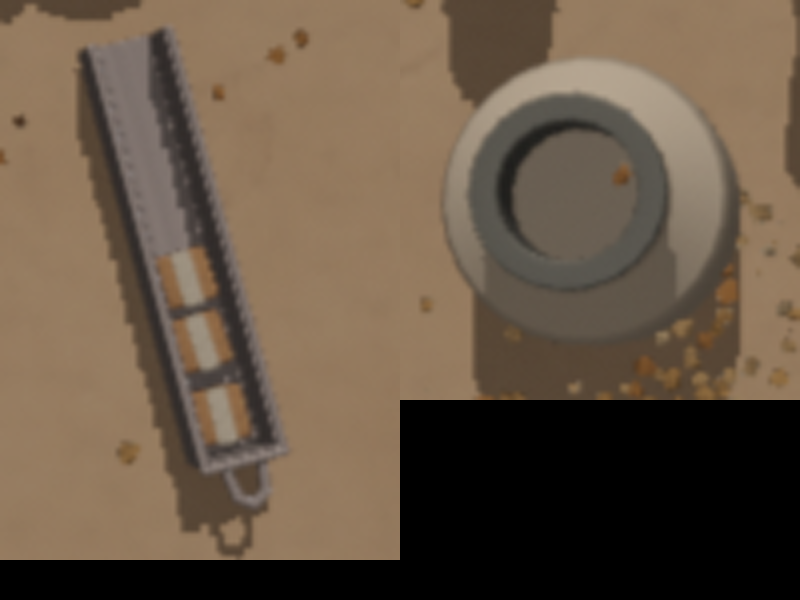

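Crop: chute rim corners at full-image (420.5,236.8), (443,232.5), (471.8,337.5), (450.8,343); collar ring centre (232.1,267.9), ~50 px across.

```bash
python3 - <<'E'
from h import *
c=np.array([pix('top',p,.03) for p in[(420.5,236.8),(443,232.5),(471.8,337.5),(450.8,343)]])
print(c.round(4)); m=c.mean(0);nose=(c[0]+c[1])/2;back=(c[2]+c[3])/2;d=nose-back
print('chute',m,'len',np.linalg.norm(d),'w',np.linalg.norm(c[0]-c[1]),np.linalg.norm(c[2]-c[3]),'yaw',np.degrees(np.arctan2(d[1],d[0])))
for z in(.112,.12,.128):
    j=pix('top',(232.1,267.9),z);print('jar',z,j, np.linalg.norm(pix('top',(257.1,267.9),z)-pix('top',(207.1,267.9),z)))
    print(' side proj of collar front/rear', proj('side',[j+[0,0,0],j-[0,.037,0],j+[0,.037,0],j-[.037,0,0],j+[.037,0,0]]).round(1).tolist())
print('chute side',proj('side',c).round(1).tolist())
print('jarbase side',proj('side',[[j[0],j[1]-.057,0]]))
# bystander tops
print('mill',pix('top',(299,163),.17),'mug',pix('top',(430,152),.088),'spice',pix('top',(205,165),.109),'redjar',pix('top',(432,66),.12))
s=cv2.imread('pics/side0.png');cv2.imwrite('pics/crop2.png',cv2.resize(s[185:285,255:385],None,fx=6,fy=6,interpolation=cv2.INTER_CUBIC))
E
```

```text
[[ 0.5309 -0.1723  0.03  ]
 [ 0.5373 -0.2101  0.03  ]
 [ 0.3644 -0.2489  0.03  ]
 [ 0.3564 -0.2142  0.03  ]]
chute [ 0.44725992 -0.21138993  0.03      ] len 0.17836080280484698 w 0.03830716348872785 0.03561278041464317 yaw 13.083671178352944
jar 0.112 [0.48030991 0.12779498 0.112     ] 0.0743270676725041
 side proj of collar front/rear [[301.2, 205.7], [300.6, 214.5], [301.8, 197.4], [281.2, 205.7], [321.3, 205.7]]
jar 0.12 [0.47976958 0.12666756 0.12      ] 0.07360696441353572
 side proj of collar front/rear [[300.8, 202.0], [300.2, 210.7], [301.5, 193.8], [280.7, 202.0], [321.0, 202.0]]
jar 0.128 [0.47922925 0.12554014 0.128     ] 0.0728868611545673
 side proj of collar front/rear [[300.5, 198.3], [299.8, 206.9], [301.1, 190.2], [280.2, 198.3], [320.7, 198.3]]
chute side [[331.6, 349.2], [337.0, 368.1], [202.5, 389.7], [201.7, 370.5]]
jarbase side [[300.69981142 274.2086549 ]]
mill [0.62335982 0.02435505 0.17      ] mug [ 0.6586583  -0.18139125  0.088     ] spice [0.63860598 0.16883043 0.109     ] redjar [ 0.78621785 -0.18333351  0.12      ]
```

View pics/crop2.png

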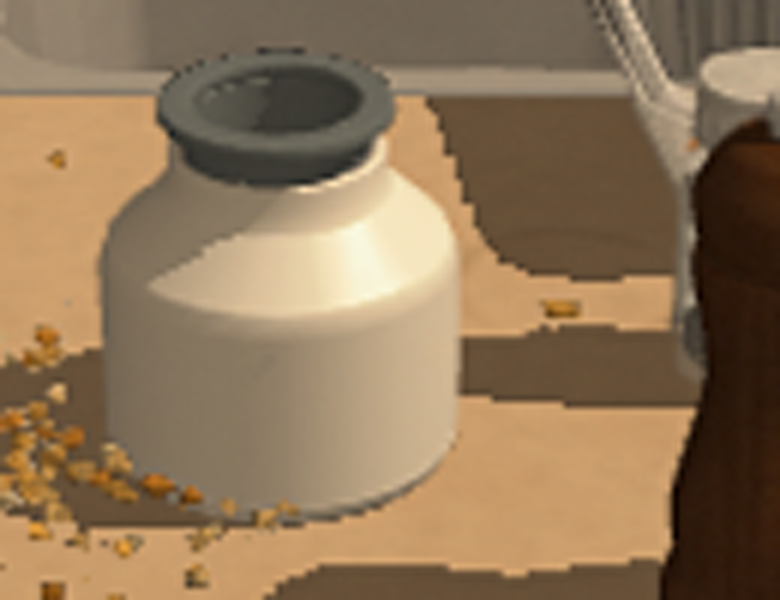

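Side crop: the collar ellipse spans (281..321, 193..211), so its top is at about 0.12 m, and both views give the jar axis at (0.480, 0.126). 

The moves allow no tool pitch, so I'll grip the chute toward the rear. It can then pivot between the pads under a light grip. First I'll move above it.

Call:
play_rows:
  plan:
    - {"translation": [1.8,-1.7,0.4],"yaw": 0}
    - {"translation": [4.1,-4,0.8],"yaw": 0}
    - {"translation": [4.1,-4,0.8],"yaw": 0}
    - {"translation": [4.1,-4,0.8],"yaw": 0}
    - {"translation": [4.1,-4,0.8],"yaw": 0}
    - {"translation": [4.1,-4,0.8],"yaw": 0}
    - {"translation": [4.1,-4,0.8],"yaw": 0}
    - {"translation": [2.2,-2.1,0.4],"yaw": 7.5}
  jaw: 1
  squeeze: 20

```text
t: 0.9
tool_pos: [0.3696, -0.2642, 0.1806]
tool_rot: [-3.12, -0.352, 0.001]
force: [1.1, -0.4, 0.1]
finger_gap: 0.0857
grasp_force: 0.0
```

```bash
cat >> h.py <<'E'
def st():
    s=manip.sense();r=R.from_rotvec(s['tool_rot']).as_matrix()
    print('t',round(s['t'],2),'pos',s['tool_pos'].round(4),'yaw',round(np.degrees(np.arctan2(r[1,0],r[0,0])),2),'zax',r[:,2].round(4),'F',s['force'].round(2),'M',s['moment'].round(3),'gap',round(s['finger_gap']*1e3,2),'gf',round(s['grasp_force'],2),'j',s['joints'].round(2))
    return s,r
def wpix(uv,z,s,r):
    m=viewer.camera_model('wrist');T=np.array(m['tool_from_camera'])
    d=r@T[:3,:3]@np.array([(uv[0]-m['cx'])/m['fx'],(uv[1]-m['cy'])/m['fy'],1]);c=s['tool_pos']+r@T[:3,3]
    return c+d*(z-c[2])/d[2]
E
python3 - <<'E'
from h import *
s,r=st();cv2.imwrite('pics/w1.png',viewer.camera('wrist')[:,:,::-1])
E
```

```text
t 0.9 pos [ 0.3696 -0.2642  0.1806] yaw 12.86 zax [-7.0e-04  1.6e-03 -1.0e+00] F [ 1.07 -0.41  0.07] M [-0.022 -0.037 -0.015] gap 85.7 gf 0.0 j [-0.78 -0.34  2.05  0.    1.43  0.56]
```

View pics/w1.png

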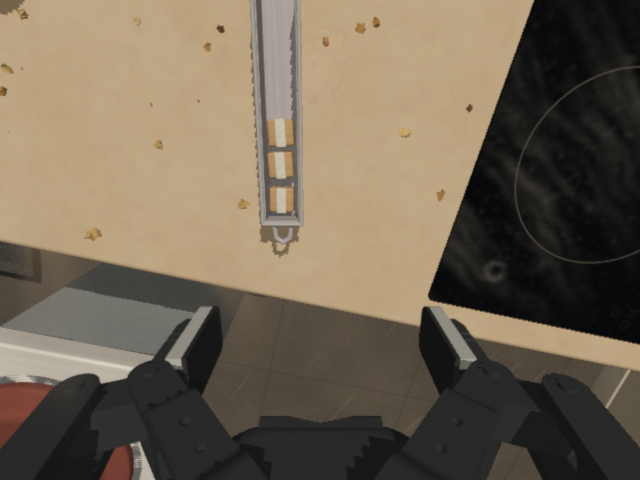

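Wrist view: the chute's rear rim is at (261,224)–(302,223), its rim at the top edge at about (249,0)–(300,0), and the cubes sit at the back.

```bash
python3 - <<'E'
from h import *
s,r=st()
c=[wpix(p,.03,s,r) for p in[(261,224),(302,223),(249,2),(300,2)]];print(np.array(c).round(4))
b=(c[0]+c[1])/2;f=(c[2]+c[3])/2;d=f-b;yaw=np.arctan2(d[1],d[0]);print(b,np.linalg.norm(c[0]-c[1]),np.linalg.norm(c[2]-c[3]),np.degrees(yaw))
for y in(yaw,np.radians(13)):
    u=np.array([np.cos(y),np.sin(y),0]);print('centre',b+.09*u); 
    g=b+.032*u; g[2]=.004; print('grip',g,'tool shift cm',(r.T@(g-s['tool_pos'])*100).round(2))
E
```

```text
t 0.95 pos [ 0.3706 -0.2615  0.1799] yaw 12.63 zax [-2.0e-04  4.7e-03 -1.0e+00] F [ 1.69  1.68 -1.03] M [ 0.076 -0.035  0.042] gap 85.41 gf 0.0 j [-0.78 -0.34  2.05  0.    1.43  0.57]
[[ 0.3592 -0.209   0.03  ]
 [ 0.368  -0.2441  0.03  ]
 [ 0.5229 -0.1726  0.03  ]
 [ 0.531  -0.209   0.03  ]]
[ 0.36360021 -0.22657802  0.03      ] 0.0361781630462673 0.03721503118011069 12.353032117411185
centre [ 0.45151652 -0.20732391  0.03      ]
grip [ 0.39485934 -0.21973211  0.004     ] tool shift cm [ 3.27 -3.46 17.61]
centre [ 0.45129351 -0.20633243  0.03      ]
grip [ 0.39478005 -0.21937959  0.004     ] tool shift cm [ 3.27 -3.5  17.61]
```

Call:
play_rows:
  plan:
    - {"translation": [0.6,-0.7,1],"yaw": 0}
    - {"translation": [0.9,-1,2],"yaw": 0}
    - {"translation": [0.9,-1,2],"yaw": 0}
    - {"translation": [0.5,-0.6,2],"yaw": 0}
    - {"translation": [0,0,1.5],"yaw": 0}
    - {"translation": [0,0,0.5],"yaw": 0}
    - {"translation": [0,0,0],"yaw": 0}
    - {"translation": [0,0,0],"yaw": 0}

```text
t: 1.75
tool_pos: [0.3904, -0.2294, 0.0924]
tool_rot: [3.121, 0.353, 0.001]
force: [-0.7, -0.4, -1.0]
finger_gap: 0.0856
grasp_force: 0.0
```

```bash
python3 - <<'E'
from h import *
s,r=st();a=viewer.camera('wrist')[:,:,::-1];cv2.imwrite('pics/w2.png',a);st()
E
```

```text
t 1.75 pos [ 0.3904 -0.2294  0.0924] yaw 12.91 zax [ 7.e-04 -6.e-04 -1.e+00] F [-0.72 -0.42 -0.97] M [-0.012  0.031 -0.025] gap 85.56 gf 0.0 j [-0.7  -0.25  2.13 -0.    1.26  0.65]
t 1.8 pos [ 0.3906 -0.2295  0.0928] yaw 12.92 zax [ 0.0013 -0.0011 -1.    ] F [ 1.31 -0.72 -0.01] M [ 0.072 -0.016  0.013] gap 85.23 gf 0.0 j [-0.7  -0.25  2.13 -0.    1.26  0.65]
```

View pics/w2.png

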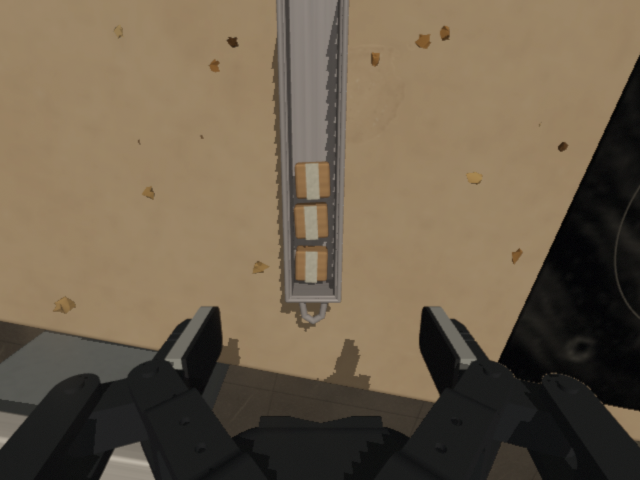

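Wrist view: rear rim at (286,301)–(340,300), rim edges at row 0 at about (278,0) and (349,0), so the chute is parallel to the tool.

```bash
python3 - <<'E'
from h import *
s,r=st()
c=np.array([wpix(p,.03,s,r) for p in[(286,301),(340,300),(278,2),(349,2)]]);L=(c-s['tool_pos'])@r
print(c.round(4));print('tool frame cm',(L*100).round(2))
E
```

```text
t 1.8 pos [ 0.3906 -0.2295  0.0928] yaw 12.92 zax [ 0.0013 -0.0011 -1.    ] F [ 1.31 -0.72 -0.01] M [ 0.072 -0.016  0.013] gap 85.23 gf 0.0 j [-0.7  -0.25  2.13 -0.    1.26  0.65]
[[ 0.3572 -0.213   0.03  ]
 [ 0.3659 -0.2479  0.03  ]
 [ 0.524  -0.176   0.03  ]
 [ 0.5322 -0.2114  0.03  ]]
tool frame cm [[-2.9  -2.37  6.27]
 [-2.83  1.23  6.27]
 [14.19 -2.24  6.29]
 [14.19  1.39  6.29]]
```

Call:
play_rows:
  plan:
    - {"translation": [0,-0.3,1],"yaw": 0}
    - {"translation": [0,-0.2,2],"yaw": 0}
    - {"translation": [0,0,2],"yaw": 0}
    - {"translation": [0,0,2],"yaw": 0}
    - {"translation": [0,0,1.2],"yaw": 0}
    - {"translation": [0,0,0.5],"yaw": 0}
    - {"translation": [0,0,0.2],"yaw": 0}
    - {"translation": [0,0,0],"yaw": 0}

```text
t: 2.6
tool_pos: [0.3895, -0.2241, 0.0033]
tool_rot: [3.121, 0.354, 0.001]
force: [0.2, 0.1, -0.1]
finger_gap: 0.0853
grasp_force: 0.0
```

Call:
play_rows:
  plan:
    - {"translation": [0,0,0],"yaw": 0}
    - {"translation": [0,0,0],"yaw": 0}
    - {"translation": [0,0,0],"yaw": 0}
    - {"translation": [0,0,0],"yaw": 0}
    - {"translation": [0,0,0],"yaw": 0}
    - {"translation": [0,0,0],"yaw": 0}
    - {"translation": [0,0,0],"yaw": 0}
    - {"translation": [0,0,0],"yaw": 0}
  jaw: 0.38
  squeeze: 20

```text
t: 3.4
tool_pos: [0.3894, -0.2241, 0.0033]
tool_rot: [3.121, 0.354, 0.001]
force: [-1.0, -0.7, 5.2]
finger_gap: 0.0337
grasp_force: 21.2
```

```bash
python3 -c "
from h import *
st()"
```

```text
t 3.4 pos [ 0.3894 -0.2241  0.0033] yaw 12.94 zax [ 6.e-04 -5.e-04 -1.e+00] F [-0.99 -0.74  5.19] M [0.1   0.113 0.004] gap 33.73 gf 21.19 j [-0.69 -0.1   2.18 -0.    1.06  0.66]
```

Call:
play_rows:
  plan:
    - {"translation": [0,0,-0.2],"yaw": 0}
    - {"translation": [0,0,-0.2],"yaw": 0}
    - {"translation": [0,0,-0.2],"yaw": 0}
    - {"translation": [0,0,-0.2],"yaw": 0}
    - {"translation": [0,0,-0.2],"yaw": 0}
    - {"translation": [0,0,-0.2],"yaw": 0}
    - {"translation": [0,0,0],"yaw": 0}
    - {"translation": [0,0,0],"yaw": 0}

```text
t: 4.2
tool_pos: [0.3891, -0.2238, 0.0149]
tool_rot: [3.121, 0.354, 0.0]
force: [1.1, -0.6, -1.1]
finger_gap: 0.0336
grasp_force: 20.3
```

```bash
python3 -c "
from h import *
st();a=viewer.camera('side')[:,:,::-1];st()
cv2.imwrite('pics/s2.png',cv2.resize(a[320:430,170:370],None,fx=4,fy=4,interpolation=cv2.INTER_CUBIC))"
```

```text
t 4.2 pos [ 0.3891 -0.2238  0.0149] yaw 12.94 zax [ 1.e-04 -1.e-04 -1.e+00] F [ 1.12 -0.58 -1.1 ] M [-0.003  0.076  0.008] gap 33.63 gf 20.32 j [-0.69 -0.13  2.18 -0.    1.09  0.66]
t 4.25 pos [ 0.389  -0.2238  0.0148] yaw 12.94 zax [ 0.  0. -1.] F [-0.1  -0.3  -2.13] M [0.015 0.078 0.004] gap 33.8 gf 20.33 j [-0.69 -0.13  2.18  0.    1.09  0.66]
```

View pics/s2.png

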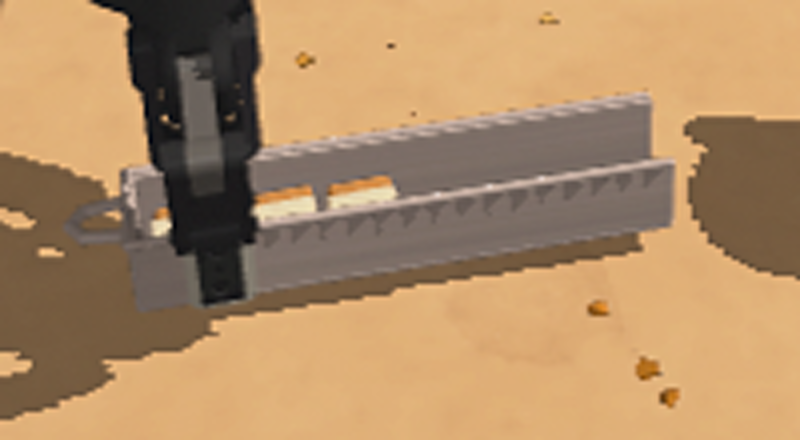

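The chute hangs level at the 20 N grip, so the pads hold it without pivoting. This low height is a safe place to try a lighter grip, by setting the jaw opening close to the chute's width.

Call:
play_rows:
  plan:
    - {"translation": [0,0,0],"yaw": 0}
    - {"translation": [0,0,0],"yaw": 0}
    - {"translation": [0,0,0],"yaw": 0}
    - {"translation": [0,0,0],"yaw": 0}
    - {"translation": [0,0,0],"yaw": 0}
    - {"translation": [0,0,0],"yaw": 0}
    - {"translation": [0,0,0],"yaw": 0}
    - {"translation": [0,0,0],"yaw": 0}
  jaw: 0.394

```text
t: 5.05
tool_pos: [0.389, -0.2238, 0.0148]
tool_rot: [-3.122, -0.354, 0.0]
force: [0.1, 0.8, -2.4]
finger_gap: 0.034
grasp_force: 18.6
```

```bash
python3 -c "
from h import *
st()"
```

```text
t 5.05 pos [ 0.389  -0.2238  0.0148] yaw 12.94 zax [-0.  0. -1.] F [ 0.06  0.85 -2.44] M [-0.011  0.073 -0.026] gap 34.04 gf 18.56 j [-0.69 -0.13  2.18 -0.    1.09  0.66]
```

Call:
play_rows:
  plan:
    - {"translation": [0,0,0],"yaw": 0}
    - {"translation": [0,0,0],"yaw": 0}
    - {"translation": [0,0,0],"yaw": 0}
    - {"translation": [0,0,0],"yaw": 0}
    - {"translation": [0,0,0],"yaw": 0}
    - {"translation": [0,0,0],"yaw": 0}
    - {"translation": [0,0,0],"yaw": 0}
    - {"translation": [0,0,0],"yaw": 0}
  jaw: 0.397

```text
t: 5.85
tool_pos: [0.3891, -0.2238, 0.0149]
tool_rot: [3.121, 0.354, 0.0]
force: [0.0, 0.0, -1.1]
finger_gap: 0.034
grasp_force: 4.7
```

```bash
python3 -c "
from h import *
st()"
```

```text
t 5.85 pos [ 0.3891 -0.2238  0.0149] yaw 12.94 zax [ 2.e-04 -1.e-04 -1.e+00] F [ 0.    0.03 -1.08] M [ 0.078 -0.067 -0.008] gap 33.97 gf 4.66 j [-0.69 -0.13  2.18  0.    1.09  0.66]
```

The light grip took effect: grip force is 4.7 N and the moment is gone. I'll measure the nose drop by template matching instead of viewing a picture.

```bash
cat >> h.py <<'E'
def side(): 
    a=viewer.camera('side')[:,:,::-1]; return cv2.resize(a[320:430,170:370],None,fx=4,fy=4,interpolation=cv2.INTER_CUBIC)
E
python3 - <<'E'
from h import *
o=cv2.imread('pics/s2.png');n=side();cv2.imwrite('pics/s3.png',n);st()
for nm,(x0,y0,x1,y1) in dict(nose=(620,80,700,240),eye=(60,190,135,250),midfar=(500,100,640,220)).items():
    m=cv2.matchTemplate(n,o[y0:y1,x0:x1],cv2.TM_CCOEFF_NORMED);_,v,_,p=cv2.minMaxLoc(m);print(nm,v,(p[0]-x0)/4,(p[1]-y0)/4)
print(proj('side',[[.535,-.19,0],[.535,-.19,.012],[.36,-.23,0],[.36,-.23,.012]]))
E
```

```text
t 5.9 pos [ 0.3891 -0.2238  0.0148] yaw 12.94 zax [ 2.e-04  0.e+00 -1.e+00] F [ 1.2   1.06 -0.22] M [ 0.046 -0.028 -0.028] gap 33.86 gf 4.66 j [-0.69 -0.13  2.18  0.    1.09  0.66]
nose 0.7513062357902527 -1.0 5.0
eye 0.8421041965484619 0.25 -0.75
midfar 0.8868536949157715 -15.25 6.0
[[334.52678492 374.1252447 ]
 [334.64929963 367.69546772]
 [204.48761013 395.68372148]
 [203.50901057 389.09850553]]
```

Under the light grip the nose dropped about 9 mm and the rear stayed held, so the chute pivots about the pads. I'll lower it flat again, grip firmly and lift.

Call:
play_rows:
  plan:
    - {"translation": [0,0,0.2],"yaw": 0}
    - {"translation": [0,0,0.2],"yaw": 0}
    - {"translation": [0,0,0.2],"yaw": 0}
    - {"translation": [0,0,0.2],"yaw": 0}
    - {"translation": [0,0,0.2],"yaw": 0}
    - {"translation": [0,0,0.15],"yaw": 0}
    - {"translation": [0,0,0],"yaw": 0}
    - {"translation": [0,0,0],"yaw": 0}

```text
t: 6.7
tool_pos: [0.3891, -0.2238, 0.0034]
tool_rot: [-3.121, -0.354, -0.0]
force: [-1.4, 1.7, 1.0]
finger_gap: 0.0339
grasp_force: 4.8
```

Call:
play_rows:
  plan:
    - {"translation": [0,0,0],"yaw": 0}
    - {"translation": [0,0,0],"yaw": 0}
    - {"translation": [0,0,0],"yaw": 0}
    - {"translation": [0,0,0],"yaw": 0}
    - {"translation": [0,0,-0.3],"yaw": 0}
    - {"translation": [0,0,-0.8],"yaw": 0}
    - {"translation": [0,0,-1],"yaw": 0}
    - {"translation": [0,0,-1],"yaw": 0}
  jaw: 0.35
  squeeze: 70

```text
t: 7.5
tool_pos: [0.389, -0.2238, 0.035]
tool_rot: [3.121, 0.354, -0.0]
force: [-0.1, 0.4, -1.4]
finger_gap: 0.0329
grasp_force: 69.6
```

```bash
python3 -c "
from h import *
st()"
```

```text
t 7.5 pos [ 0.389  -0.2238  0.035 ] yaw 12.95 zax [-0.e+00 -1.e-04 -1.e+00] F [-0.11  0.38 -1.42] M [-0.03   0.08  -0.022] gap 32.92 gf 69.64 j [-0.69 -0.16  2.17 -0.    1.14  0.66]
```

Call:
play_rows:
  plan:
    - {"translation": [0,0,-1],"yaw": 0}
    - {"translation": [0,0,-1.6],"yaw": 0}
    - {"translation": [0,0,-2],"yaw": 0}
    - {"translation": [0,0,-2],"yaw": 0}
    - {"translation": [0,0,-2],"yaw": 0}
    - {"translation": [0,0,-1.6],"yaw": 0}
    - {"translation": [0,0,-1.2],"yaw": -1}
    - {"translation": [0,0,-0.6],"yaw": -2}

```text
t: 8.3
tool_pos: [0.3896, -0.2242, 0.1563]
tool_rot: [3.109, 0.438, 0.003]
force: [-0.3, -0.1, -1.1]
finger_gap: 0.0328
grasp_force: 69.7
```

Call:
play_rows:
  plan:
    - {"translation": [0,0,0],"yaw": -4}
    - {"translation": [0,0,0],"yaw": -6}
    - {"translation": [0,0,0],"yaw": -7}
    - {"translation": [0,0,0],"yaw": -7}
    - {"translation": [0,0,0],"yaw": -7}
    - {"translation": [0,0,0],"yaw": -7}
    - {"translation": [0,0,0],"yaw": -7}
    - {"translation": [0,0,0],"yaw": -6}

```text
t: 9.1
tool_pos: [0.3889, -0.2238, 0.1545]
tool_rot: [2.616, 1.74, -0.0]
force: [-0.2, 0.6, -1.6]
finger_gap: 0.0329
grasp_force: 69.7
```

Call:
play_rows:
  plan:
    - {"translation": [0,0,0],"yaw": -4}
    - {"translation": [0,0,0],"yaw": -3}
    - {"translation": [0,0,0],"yaw": -1}
    - {"translation": [0,0,0],"yaw": 0}
    - {"translation": [0,0,0],"yaw": 0}
    - {"translation": [0,0,0],"yaw": 0}
    - {"translation": [0,0,0],"yaw": 0}
    - {"translation": [0,0,0],"yaw": 0}

```text
t: 9.9
tool_pos: [0.3891, -0.2238, 0.1543]
tool_rot: [-2.493, -1.911, -0.0]
force: [-1.0, -0.8, -2.4]
finger_gap: 0.0331
grasp_force: 69.7
```

```bash
python3 - <<'E'
from h import *
s,r=st()
p=np.radians(75);g=np.array([.480,.1262,0])-.163*r[:,0];print(g,(r.T@(g-s['tool_pos'])*100).round(2))
E
```

```text
t 9.9 pos [ 0.3891 -0.2238  0.1543] yaw 74.94 zax [-0.e+00  1.e-04 -1.e+00] F [-1.   -0.79 -2.38] M [-0.103  0.053  0.04 ] gap 33.13 gf 69.68 j [-0.69 -0.33  2.09  0.    1.38 -0.43]
[ 4.37636420e-01 -3.11986246e-02 -8.92818826e-06] [19.86 -0.31 15.43]
```

Call:
play_rows:
  plan:
    - {"translation": [0.6,0,0],"yaw": 0}
    - {"translation": [1.3,0,0],"yaw": 0}
    - {"translation": [2,-0.1,0],"yaw": 0}
    - {"translation": [2.4,-0.1,0],"yaw": 0}
    - {"translation": [2.4,-0.1,0],"yaw": 0}
    - {"translation": [2.4,0,0],"yaw": 0}
    - {"translation": [2.4,0,0],"yaw": 0}
    - {"translation": [2.2,0,0],"yaw": 0}

```text
t: 10.7
tool_pos: [0.427, -0.0694, 0.1543]
tool_rot: [-2.492, -1.912, -0.001]
force: [1.2, -0.3, -2.3]
finger_gap: 0.033
grasp_force: 69.7
```

Call:
play_rows:
  plan:
    - {"translation": [1.7,0,0],"yaw": 0}
    - {"translation": [1.2,0,0],"yaw": 0}
    - {"translation": [0.8,0,0],"yaw": 0}
    - {"translation": [0.4,0,0],"yaw": 0}
    - {"translation": [0.1,0,0],"yaw": 0}
    - {"translation": [0,0,0],"yaw": 0}
    - {"translation": [0,0,0],"yaw": 0}
    - {"translation": [0,0,0],"yaw": 0}

```text
t: 11.5
tool_pos: [0.4378, -0.0313, 0.1543]
tool_rot: [2.494, 1.91, -0.0]
force: [-0.5, -0.7, -1.6]
finger_gap: 0.0326
grasp_force: 69.7
```

```bash
python3 - <<'E'
from h import *
F=[]
s,r=st()
g=np.array([.480,.1262,0])-.163*r[:,0];print((r.T@(g-s['tool_pos'])*100).round(2))
a=viewer.camera('top')[:,:,::-1]
b=viewer.camera('side')[:,:,::-1]
st()
c=np.zeros((600,800,3),np.uint8)
c[:520,:400]=cv2.resize(a[200:330,180:280],None,fx=4,fy=4,interpolation=cv2.INTER_CUBIC)
c[:520,400:]=cv2.resize(b[150:280,250:350],None,fx=4,fy=4,interpolation=cv2.INTER_CUBIC)
cv2.imwrite('pics/c3.png',c)
E
```

```text
t 11.5 pos [ 0.4378 -0.0313  0.1543] yaw 74.89 zax [-0.e+00 -1.e-04 -1.e+00] F [-0.51 -0.69 -1.59] M [-0.064  0.034 -0.016] gap 32.61 gf 69.68 j [-0.24 -0.36  2.11 -0.    1.39  0.02]
[ 1.000e-02 -3.000e-02  1.543e+01]
t 11.6 pos [ 0.4378 -0.0312  0.1543] yaw 74.91 zax [ 0.e+00 -1.e-04 -1.e+00] F [ 0.56  0.49 -1.07] M [-0.029  0.014  0.02 ] gap 32.54 gf 69.68 j [-0.24 -0.36  2.11 -0.    1.39  0.02]
```

View pics/c3.png

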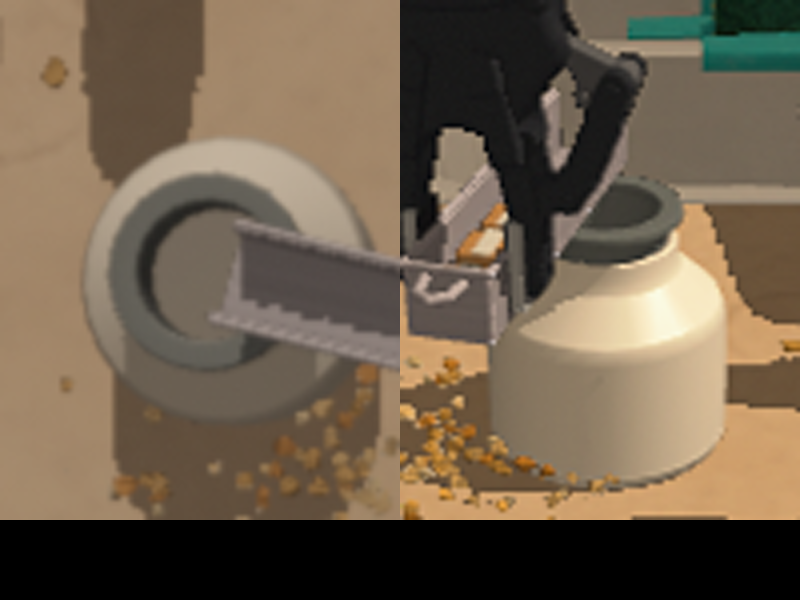

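The nose is over the hole, about 12 mm short of the axis and centred sideways, matching the computed position; the cubes are still at the back. I'll reduce to a moderate grip, which limits the contact force, and descend by feel.

Call:
play_rows:
  plan:
    - {"translation": [0,0,0.3],"yaw": 0}
    - {"translation": [0,0,0.5],"yaw": 0}
    - {"translation": [0,0,0.5],"yaw": 0}
    - {"translation": [0,0,0.3],"yaw": 0}
    - {"translation": [0,0,0.1],"yaw": 0}
    - {"translation": [0,0,0],"yaw": 0}
    - {"translation": [0,0,0],"yaw": 0}
    - {"translation": [0,0,0],"yaw": 0}
  jaw: 0.35
  squeeze: 30

```text
t: 12.4
tool_pos: [0.438, -0.0309, 0.1376]
tool_rot: [2.493, 1.911, 0.0]
force: [0.5, 0.3, -2.2]
finger_gap: 0.0329
grasp_force: 69.7
```

```bash
python3 - <<'E'
from h import *
s,r=st()
# average sensor noise over camera waits
F=[];M=[]
for i in range(4):
    viewer.camera('top');q=manip.sense();F.append(q['force']);M.append(r.T@q['moment'])
print(np.mean(F,0).round(2),np.std(F,0).round(2),np.mean(M,0).round(3),np.std(M,0).round(3))
E
```

```text
t 12.4 pos [ 0.438  -0.0309  0.1376] yaw 74.95 zax [ 4.e-04 -1.e-04 -1.e+00] F [ 0.48  0.32 -2.23] M [-0.11   0.     0.002] gap 32.92 gf 69.68 j [-0.24 -0.34  2.13  0.    1.36  0.02]
[-0.43 -0.06 -1.62] [0.48 0.32 0.19] [-0.023 -0.094 -0.015] [0.035 0.014 0.051]
```

Call:
play_rows:
  plan:
    - {"translation": [0,0,0.05],"yaw": 0}
    - {"translation": [0,0,0.05],"yaw": 0}
    - {"translation": [0,0,0.05],"yaw": 0}
    - {"translation": [0,0,0.05],"yaw": 0}
    - {"translation": [0,0,0.05],"yaw": 0}
    - {"translation": [0,0,0.05],"yaw": 0}
    - {"translation": [0,0,0.05],"yaw": 0}
    - {"translation": [0,0,0],"yaw": 0}

```text
t: 13.4
tool_pos: [0.4378, -0.0309, 0.1337]
tool_rot: [-2.493, -1.911, 0.0]
force: [-0.3, -0.5, -1.7]
finger_gap: 0.0328
grasp_force: 69.7
```

```bash
cat >> h.py <<'E'
def avg(n=4):
    s,r=st();F=[];M=[]
    for i in range(n):
        viewer.camera('top');q=manip.sense();F.append(q['force']);M.append(r.T@q['moment'])
    print('F',np.mean(F,0).round(2),'Mtool',np.mean(M,0).round(3))
E
python3 -c "
from h import *
avg()"
```

```text
t 13.4 pos [ 0.4378 -0.0309  0.1337] yaw 74.94 zax [-2.e-04  1.e-04 -1.e+00] F [-0.27 -0.55 -1.68] M [-0.079 -0.029 -0.002] gap 32.82 gf 69.68 j [-0.24 -0.34  2.13  0.    1.35  0.02]
F [ 0.1   0.06 -2.5 ] Mtool [-0.001 -0.061 -0.017]
```

Call:
play_rows:
  plan:
    - {"translation": [0,0,0.05],"yaw": 0}
    - {"translation": [0,0,0.05],"yaw": 0}
    - {"translation": [0,0,0.05],"yaw": 0}
    - {"translation": [0,0,0.05],"yaw": 0}
    - {"translation": [0,0,0.05],"yaw": 0}
    - {"translation": [0,0,0.05],"yaw": 0}
    - {"translation": [0,0,0],"yaw": 0}
    - {"translation": [0,0,0],"yaw": 0}

```text
t: 14.4
tool_pos: [0.4379, -0.0309, 0.1308]
tool_rot: [-2.493, -1.911, -0.0]
force: [0.6, -0.1, -1.6]
finger_gap: 0.033
grasp_force: 69.7
```

```bash
python3 -c "
from h import *
avg()"
```

```text
t 14.4 pos [ 0.4379 -0.0309  0.1308] yaw 74.95 zax [-0.  0. -1.] F [ 0.58 -0.09 -1.56] M [-0.076  0.012 -0.021] gap 32.96 gf 69.69 j [-0.24 -0.33  2.13  0.    1.34  0.02]
F [ 0.48  0.1  -2.06] Mtool [-0.026 -0.09  -0.01 ]
```

Underside at about 0.1275, no contact yet.

Call:
play_rows:
  plan:
    - {"translation": [0,0,0.05],"yaw": 0}
    - {"translation": [0,0,0.05],"yaw": 0}
    - {"translation": [0,0,0.05],"yaw": 0}
    - {"translation": [0,0,0.05],"yaw": 0}
    - {"translation": [0,0,0.05],"yaw": 0}
    - {"translation": [0,0,0],"yaw": 0}
    - {"translation": [0,0,0],"yaw": 0}
    - {"translation": [0,0,0],"yaw": 0}

```text
t: 15.4
tool_pos: [0.4379, -0.0309, 0.1283]
tool_rot: [2.493, 1.911, 0.0]
force: [-0.5, -0.9, -2.0]
finger_gap: 0.0327
grasp_force: 69.7
```

```bash
python3 -c "
from h import *
avg()"
```

```text
t 15.4 pos [ 0.4379 -0.0309  0.1283] yaw 74.94 zax [ 0. -0. -1.] F [-0.45 -0.94 -2.05] M [-0.086  0.043 -0.022] gap 32.74 gf 69.68 j [-0.24 -0.33  2.13  0.    1.34  0.02]
F [-0.05 -0.01 -1.95] Mtool [-0.005 -0.089  0.014]
```

Call:
play_rows:
  plan:
    - {"translation": [0,0,0.05],"yaw": 0}
    - {"translation": [0,0,0.05],"yaw": 0}
    - {"translation": [0,0,0.05],"yaw": 0}
    - {"translation": [0,0,0.05],"yaw": 0}
    - {"translation": [0,0,0],"yaw": 0}
    - {"translation": [0,0,0],"yaw": 0}
    - {"translation": [0,0,0],"yaw": 0}
    - {"translation": [0,0,0],"yaw": 0}

```text
t: 16.4
tool_pos: [0.4379, -0.0309, 0.1264]
tool_rot: [2.493, 1.911, 0.0]
force: [1.1, 0.5, -1.7]
finger_gap: 0.0325
grasp_force: 69.7
```

```bash
python3 -c "
from h import *
avg()"
```

```text
t 16.4 pos [ 0.4379 -0.0309  0.1264] yaw 74.94 zax [ 1.e-04 -0.e+00 -1.e+00] F [ 1.05  0.53 -1.72] M [-0.15   0.043 -0.011] gap 32.5 gf 69.68 j [-0.24 -0.33  2.14  0.    1.33  0.02]
F [-0.15  0.01 -2.16] Mtool [-0.013 -0.095 -0.028]
```

Call:
play_rows:
  plan:
    - {"translation": [0,0,0.05],"yaw": 0}
    - {"translation": [0,0,0.05],"yaw": 0}
    - {"translation": [0,0,0.05],"yaw": 0}
    - {"translation": [0,0,0],"yaw": 0}
    - {"translation": [0,0,0],"yaw": 0}
    - {"translation": [0,0,0],"yaw": 0}
    - {"translation": [0,0,0],"yaw": 0}
    - {"translation": [0,0,0],"yaw": 0}

```text
t: 17.4
tool_pos: [0.4379, -0.0309, 0.1248]
tool_rot: [2.493, 1.911, 0.0]
force: [-0.3, -0.4, -2.1]
finger_gap: 0.0328
grasp_force: 69.7
```

```bash
python3 -c "
from h import *
avg()"
```

```text
t 17.4 pos [ 0.4379 -0.0309  0.1248] yaw 74.94 zax [ 1.e-04 -0.e+00 -1.e+00] F [-0.32 -0.39 -2.06] M [-0.089  0.011 -0.042] gap 32.83 gf 69.69 j [-0.24 -0.33  2.14 -0.    1.33  0.02]
F [ 0.01  0.27 -1.63] Mtool [-0.007 -0.09   0.013]
```

Call:
play_rows:
  plan:
    - {"translation": [0,0,0.05],"yaw": 0}
    - {"translation": [0,0,0.05],"yaw": 0}
    - {"translation": [0,0,0.05],"yaw": 0}
    - {"translation": [0,0,0],"yaw": 0}
    - {"translation": [0,0,0],"yaw": 0}
    - {"translation": [0,0,0],"yaw": 0}
    - {"translation": [0,0,0],"yaw": 0}
    - {"translation": [0,0,0],"yaw": 0}

```text
t: 18.4
tool_pos: [0.4381, -0.031, 0.1236]
tool_rot: [2.493, 1.911, 0.0]
force: [-0.6, -1.8, 2.5]
finger_gap: 0.0329
grasp_force: 70.1
```

```bash
python3 -c "
from h import *
avg()"
```

```text
t 18.4 pos [ 0.4381 -0.031   0.1236] yaw 74.94 zax [ 5.e-04 -2.e-04 -1.e+00] F [-0.64 -1.76  2.55] M [0.107 0.115 0.136] gap 32.87 gf 70.1 j [-0.24 -0.33  2.14 -0.    1.33  0.02]
F [-1.06 -2.4   2.11] Mtool [ 0.146  0.105 -0.089]
```

There's contact at an underside height of about 0.120, as expected, with about 4 N and held for over 0.5 s while level. Next comes the light grip, so the chute can pivot while its nose rests on the collar.

Call:
play_rows:
  plan:
    - {"translation": [0,0,0],"yaw": 0}
    - {"translation": [0,0,0],"yaw": 0}
    - {"translation": [0,0,0],"yaw": 0}
    - {"translation": [0,0,0],"yaw": 0}
    - {"translation": [0,0,0],"yaw": 0}
    - {"translation": [0,0,0],"yaw": 0}
    - {"translation": [0,0,0],"yaw": 0}
    - {"translation": [0,0,0],"yaw": 0}
  jaw: 0.397
  squeeze: 20

```text
t: 19.4
tool_pos: [0.4377, -0.0308, 0.1232]
tool_rot: [-2.493, -1.911, 0.001]
force: [-1.4, 0.3, -1.8]
finger_gap: 0.0337
grasp_force: 4.6
```

```bash
python3 -c "
from h import *
avg()"
```

```text
t 19.4 pos [ 0.4377 -0.0308  0.1232] yaw 74.95 zax [-5.e-04  1.e-04 -1.e+00] F [-1.36  0.33 -1.77] M [0.014 0.042 0.013] gap 33.67 gf 4.63 j [-0.24 -0.33  2.14 -0.    1.33  0.02]
F [-0.18  0.4  -1.43] Mtool [ 0.022 -0.033 -0.027]
```

Call:
play_rows:
  plan:
    - {"translation": [0.05,0,-0.3],"yaw": 0}
    - {"translation": [0.05,0,-0.3],"yaw": 0}
    - {"translation": [0.05,0,-0.3],"yaw": 0}
    - {"translation": [0.1,0,-0.35],"yaw": 0}
    - {"translation": [0.1,0,-0.35],"yaw": 0}
    - {"translation": [0.1,0,-0.35],"yaw": 0}
    - {"translation": [0.1,0,-0.35],"yaw": 0}
    - {"translation": [0.05,0,-0.15],"yaw": 0}

```text
t: 20.4
tool_pos: [0.4397, -0.025, 0.1484]
tool_rot: [2.493, 1.911, 0.001]
force: [-0.1, -0.3, -0.6]
finger_gap: 0.0338
grasp_force: 4.5
```

```bash
python3 - <<'E'
from h import *
avg(3)
a=viewer.camera('top')[:,:,::-1]
b=viewer.camera('side')[:,:,::-1]
c=np.zeros((600,800,3),np.uint8)
c[:520,:400]=cv2.resize(a[200:330,180:280],None,fx=4,fy=4,interpolation=cv2.INTER_CUBIC)
c[:520,400:]=cv2.resize(b[150:280,250:350],None,fx=4,fy=4,interpolation=cv2.INTER_CUBIC)
cv2.imwrite('pics/c4.png',c)
E
```

```text
t 20.4 pos [ 0.4397 -0.025   0.1484] yaw 74.95 zax [ 7.e-04 -1.e-04 -1.e+00] F [-0.07 -0.26 -0.6 ] M [-0.055 -0.031  0.036] gap 33.81 gf 4.5 j [-0.23 -0.35  2.11  0.    1.38  0.04]
F [ 0.16 -0.45 -1.21] Mtool [ 0.02  -0.007 -0.003]
```

View pics/c4.png

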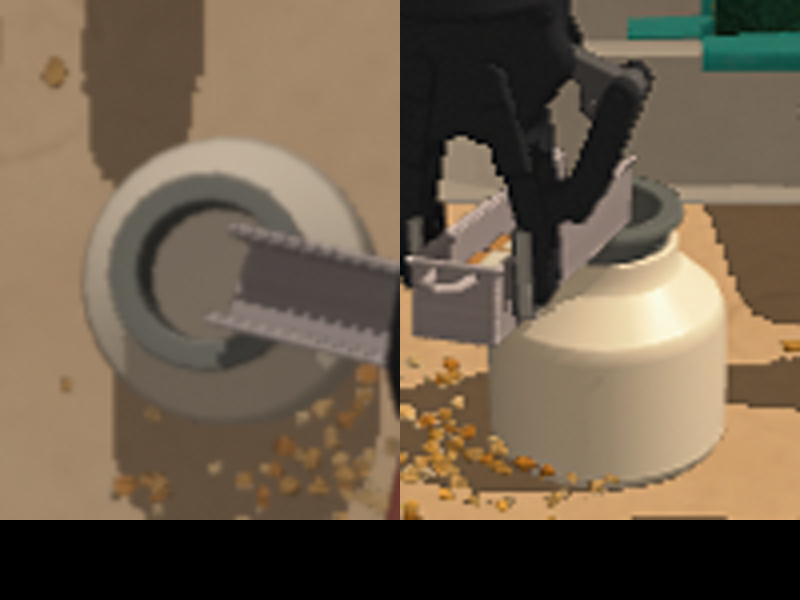

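The chute has tipped about 10° with its nose still resting in the mouth (tip near (225,275) in the top crop), and the arm carries only part of the weight. I'll keep tipping.

Call:
play_rows:
  plan:
    - {"translation": [0.1,0,-0.3],"yaw": 0}
    - {"translation": [0.1,0,-0.3],"yaw": 0}
    - {"translation": [0.1,0,-0.3],"yaw": 0}
    - {"translation": [0.15,0,-0.3],"yaw": 0}
    - {"translation": [0.15,0,-0.3],"yaw": 0}
    - {"translation": [0.15,0,-0.3],"yaw": 0}
    - {"translation": [0.15,0,-0.3],"yaw": 0}
    - {"translation": [0.15,0,-0.2],"yaw": 0}

```text
t: 21.45
tool_pos: [0.4423, -0.0148, 0.1712]
tool_rot: [2.493, 1.911, 0.0]
force: [0.1, -0.2, -1.7]
finger_gap: 0.0339
grasp_force: 4.4
```

```bash
python3 -c "
from h import *
avg(3)"
```

```text
t 21.45 pos [ 0.4423 -0.0148  0.1712] yaw 74.95 zax [ 4.e-04 -1.e-04 -1.e+00] F [ 0.13 -0.16 -1.68] M [-0.033 -0.023  0.002] gap 33.9 gf 4.43 j [-0.2  -0.37  2.09 -0.    1.42  0.06]
F [ 0.13  0.29 -1.09] Mtool [-0.018  0.067 -0.024]
```

Call:
play_rows:
  plan:
    - {"translation": [0.15,0,-0.25],"yaw": 0}
    - {"translation": [0.15,0,-0.25],"yaw": 0}
    - {"translation": [0.15,0,-0.25],"yaw": 0}
    - {"translation": [0.15,0,-0.25],"yaw": 0}
    - {"translation": [0.15,0,-0.2],"yaw": 0}
    - {"translation": [0.2,0,-0.25],"yaw": 0}
    - {"translation": [0.15,0,-0.2],"yaw": 0}
    - {"translation": [0.15,0,-0.2],"yaw": 0}

```text
t: 22.4
tool_pos: [0.4455, -0.0027, 0.1895]
tool_rot: [2.493, 1.911, 0.0]
force: [-0.1, 0.5, -1.1]
finger_gap: 0.0337
grasp_force: 4.4
```

```bash
python3 -c "
from h import *
avg(3)"
```

```text
t 22.4 pos [ 0.4455 -0.0027  0.1895] yaw 74.95 zax [ 1.e-04 -0.e+00 -1.e+00] F [-0.06  0.46 -1.06] M [-0.01  -0.002 -0.044] gap 33.72 gf 4.43 j [-0.17 -0.37  2.06 -0.    1.45  0.09]
F [ 0.39  0.08 -1.36] Mtool [-0.04   0.041 -0.008]
```

Call:
play_rows:
  plan:
    - {"translation": [0.2,0,-0.2],"yaw": 0}
    - {"translation": [0.2,0,-0.2],"yaw": 0}
    - {"translation": [0.2,0,-0.25],"yaw": 0}
    - {"translation": [0.2,0,-0.25],"yaw": 0}
    - {"translation": [0.2,0,-0.25],"yaw": 0}
    - {"translation": [0.2,0,-0.25],"yaw": 0}
    - {"translation": [0.2,0,-0.2],"yaw": 0}
    - {"translation": [0,0,0],"yaw": 0}

```text
t: 23.35
tool_pos: [0.4493, 0.0108, 0.2058]
tool_rot: [2.493, 1.911, 0.001]
force: [0.6, 0.5, -0.8]
finger_gap: 0.0337
grasp_force: 4.5
```

Call:
play_rows:
  plan:
    - {"translation": [0,0,0],"yaw": 0}
    - {"translation": [0,0,0],"yaw": 0}
    - {"translation": [0,0,0],"yaw": 0}
    - {"translation": [0,0,0],"yaw": 0}
    - {"translation": [0,0,0],"yaw": 0}
    - {"translation": [0,0,0],"yaw": 0}
    - {"translation": [0,0,0],"yaw": 0}
    - {"translation": [0,0,0],"yaw": 0}

```text
t: 24.15
tool_pos: [0.4491, 0.0107, 0.2053]
tool_rot: [2.493, 1.911, 0.0]
force: [0.2, 0.1, -0.9]
finger_gap: 0.034
grasp_force: 4.6
```

```bash
python3 - <<'E'
from h import *
avg(3)
a=viewer.camera('top')[:,:,::-1]
b=viewer.camera('side')[:,:,::-1]
w=viewer.camera('wrist')[:,:,::-1]
c=np.zeros((600,800,3),np.uint8)
c[:300,:300]=cv2.resize(a[220:320,190:290],(300,300),interpolation=cv2.INTER_CUBIC)
c[300:600,:300]=cv2.resize(b[130:280,230:380],(300,300),interpolation=cv2.INTER_CUBIC)
c[:480,300:800]=cv2.resize(w,None,fx=1,fy=1)[:,70:570]
cv2.imwrite('pics/c5.png',c)
E
```

```text
t 24.15 pos [0.4491 0.0107 0.2053] yaw 74.94 zax [ 1.e-04  0.e+00 -1.e+00] F [ 0.23  0.05 -0.91] M [ 0.063 -0.094  0.042] gap 34.0 gf 4.55 j [-0.14 -0.37  2.03  0.    1.48  0.12]
F [ 0.2  -0.02 -1.61] Mtool [-0.045  0.107  0.048]
```

View pics/c5.png

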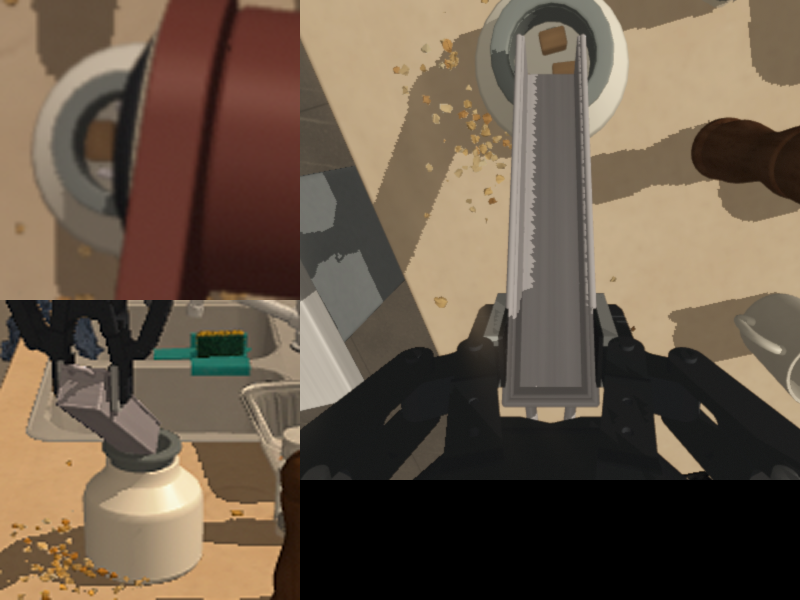

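The chute is empty: wrist view shows two cubes in the jar at (552,40) and (565,68), with the third presumably hidden under the nose. I'll lower slightly to make sure the nose is resting firmly, then hold a moment.

Call:
play_rows:
  plan:
    - {"translation": [0,0,0.1],"yaw": 0}
    - {"translation": [0,0,0.1],"yaw": 0}
    - {"translation": [0,0,0.1],"yaw": 0}
    - {"translation": [0,0,0.1],"yaw": 0}
    - {"translation": [0,0,0],"yaw": 0}
    - {"translation": [0,0,0],"yaw": 0}
    - {"translation": [0,0,0],"yaw": 0}
    - {"translation": [0,0,0],"yaw": 0}

```text
t: 25.25
tool_pos: [0.449, 0.0107, 0.2013]
tool_rot: [-2.493, -1.911, 0.0]
force: [1.0, -0.2, -0.9]
finger_gap: 0.0339
grasp_force: 4.7
```

```bash
python3 -c "
from h import *
avg(8)"
```

```text
t 25.25 pos [0.449  0.0107 0.2013] yaw 74.95 zax [-1.e-04  0.e+00 -1.e+00] F [ 1.01 -0.17 -0.88] M [ 0.048 -0.064 -0.077] gap 33.85 gf 4.71 j [-0.14 -0.37  2.04  0.    1.47  0.12]
F [ 0.37 -0.14 -1.19] Mtool [-0.115  0.093  0.043]
```

Call:
play_rows:
  plan:
    - {"translation": [0,0,0.15],"yaw": 0}
    - {"translation": [0,0,0.15],"yaw": 0}
    - {"translation": [0,0,0.15],"yaw": 0}
    - {"translation": [0,0,0.15],"yaw": 0}
    - {"translation": [0,0,0.15],"yaw": 0}
    - {"translation": [0,0,0],"yaw": 0}
    - {"translation": [0,0,0],"yaw": 0}
    - {"translation": [0,0,0],"yaw": 0}

```text
t: 26.45
tool_pos: [0.449, 0.0107, 0.1937]
tool_rot: [-2.493, -1.911, 0.0]
force: [0.6, 0.4, -1.9]
finger_gap: 0.034
grasp_force: 4.6
```

```bash
python3 - <<'E'
from h import *
avg(8)
a=viewer.camera('side')[:,:,::-1]
o=cv2.imread('pics/side0.png')
for nm,(x0,y0,x1,y1) in dict(jarbottom=(270,215,335,272)).items():
    m=cv2.matchTemplate(a,o[y0:y1,x0:x1].copy(),cv2.TM_CCOEFF_NORMED);_,v,_,p=cv2.minMaxLoc(m);print(nm,v,p[0]-x0,p[1]-y0)
cv2.imwrite('pics/s6.png',a)
E
```

```text
t 26.45 pos [0.449  0.0107 0.1937] yaw 74.95 zax [-2.e-04  1.e-04 -1.e+00] F [ 0.59  0.36 -1.9 ] M [ 0.074 -0.168 -0.061] gap 34.03 gf 4.63 j [-0.14 -0.37  2.05  0.    1.46  0.12]
F [ 0.56  0.14 -1.44] Mtool [-0.096  0.094  0.049]
jarbottom 0.9997767210006714 0 0
```

```bash
python3 - <<'E'
from h import *
from scipy.optimize import brentq
s,r=st();w=viewer.camera('wrist')[:,:,::-1];cv2.imwrite('pics/w7.png',w)
c5=cv2.imread('pics/c5.png')[:480,300:800]
m=viewer.camera_model('wrist');T=np.linalg.inv(np.array(m['tool_from_camera']))
def row(th,h):   # image row of rim nose point, pivot h above underside, at tool z=-.019-(..)
    zp=.0033-h   # tool z (down) of pivot
    x=.151*np.cos(th)+(.03-h)*np.sin(th);z=zp+.151*np.sin(th)-(.03-h)*np.cos(th)
    p=T[:3,:3]@[x,0,z]+T[:3,3];return m['fy']*p[1]/p[2]+m['cy'],m['fx']*.034/p[2]
for h in(.018,.022,.026): print(h,[(d,)+tuple(np.round(row(np.radians(d),h),1)) for d in(0,20,25,30,35,40)])
print(' ')
for nm,(x0,y0,x1,y1) in dict(noseL=(210,25,234,60),noseR=(270,25,296,60),back=(195,350,305,410)).items():
    M=cv2.matchTemplate(w[:,70:570],c5[y0:y1,x0:x1].copy(),cv2.TM_CCOEFF_NORMED);_,v,_,p=cv2.minMaxLoc(M);print(nm,round(v,3),p[0]-x0,p[1]-y0)
E
```

```text
t 26.9 pos [0.449  0.0107 0.1938] yaw 74.94 zax [-1.e-04  0.e+00 -1.e+00] F [ 1.06  0.12 -1.08] M [ 0.09  -0.016 -0.02 ] gap 34.13 gf 4.6 j [-0.14 -0.37  2.05  0.    1.46  0.12]
0.018 [(0, np.float64(-157.8), np.float64(132.2)), (20, np.float64(-40.1), np.float64(83.7)), (25, np.float64(-16.0), np.float64(76.5)), (30, np.float64(6.7), np.float64(70.4)), (35, np.float64(28.0), np.float64(65.3)), (40, np.float64(48.2), np.float64(61.0))]
0.022 [(0, np.float64(-157.8), np.float64(132.2)), (20, np.float64(-36.3), np.float64(83.6)), (25, np.float64(-11.8), np.float64(76.4)), (30, np.float64(11.1), np.float64(70.4)), (35, np.float64(32.6), np.float64(65.3)), (40, np.float64(53.0), np.float64(61.0))]
0.026 [(0, np.float64(-157.8), np.float64(132.2)), (20, np.float64(-32.6), np.float64(83.5)), (25, np.float64(-7.6), np.float64(76.3)), (30, np.float64(15.5), np.float64(70.3)), (35, np.float64(37.3), np.float64(65.3)), (40, np.float64(57.9), np.float64(61.0))]
 
noseL 0.761 -200 226
noseR 0.728 2 -5
back 0.974 0 0
```

Call:
play_rows:
  plan:
    - {"translation": [0,0,0.1],"yaw": 0}
    - {"translation": [0,0,0.1],"yaw": 0}
    - {"translation": [0,0,0.1],"yaw": 0}
    - {"translation": [0,0,0.1],"yaw": 0}
    - {"translation": [0,0,0.1],"yaw": 0}
    - {"translation": [0,0,0],"yaw": 0}
    - {"translation": [0,0,0],"yaw": 0}
    - {"translation": [0,0,0],"yaw": 0}

```text
t: 27.75
tool_pos: [0.449, 0.0107, 0.1888]
tool_rot: [-2.493, -1.911, 0.0]
force: [0.8, 0.0, -1.3]
finger_gap: 0.0337
grasp_force: 4.6
```

```bash
python3 - <<'E'
from h import *
avg(8);w=viewer.camera('wrist')[:,:,::-1];cv2.imwrite('pics/w8.png',w)
o=cv2.imread('pics/w7.png');c5=cv2.imread('pics/c5.png')[:480,300:800]
for nm,(x0,y0,x1,y1) in dict(noseL=(280,22,304,55),noseR=(340,22,366,55)).items():
    for q,img in(('w7->w8',w),):
        M=cv2.matchTemplate(img[:150],o[y0:y1,x0:x1].copy(),cv2.TM_CCOEFF_NORMED);_,v,_,p=cv2.minMaxLoc(M);print(nm,q,round(v,3),p[0]-x0,p[1]-y0)
# right-wall rim: bright/dark transitions down a column through the rim's tip, per image
for nm,img in(('c5',c5[:,:]),('w7',o[:,70:570]),('w8',w[:,70:570])):
    g=cv2.cvtColor(img.copy(),cv2.COLOR_BGR2GRAY)
    print(nm,'R',g[16:60:2,283].tolist(),'floor edge',g[50:90:2,255].tolist())
E
```

```text
t 27.75 pos [0.449  0.0107 0.1888] yaw 74.94 zax [-1.e-04  1.e-04 -1.e+00] F [ 0.79  0.01 -1.28] M [ 0.023 -0.144 -0.023] gap 33.69 gf 4.61 j [-0.14 -0.36  2.05  0.    1.45  0.12]
F [ 0.83  0.34 -0.96] Mtool [-0.093  0.082  0.063]
noseL w7->w8 0.988 -1 -2
noseR w7->w8 0.971 1 -2
c5 R [100, 58, 55, 54, 50, 50, 50, 50, 53, 126, 160, 160, 159, 158, 157, 156, 155, 153, 152, 151, 151, 149] floor edge [67, 95, 137, 137, 137, 137, 128, 89, 88, 89, 90, 91, 92, 95, 95, 95, 96, 96, 95, 95]
w7 R [64, 114, 116, 113, 113, 110, 109, 109, 107, 105, 106, 104, 101, 102, 103, 102, 101, 100, 96, 99, 101, 96] floor edge [118, 137, 137, 136, 110, 95, 94, 94, 95, 94, 95, 95, 94, 95, 95, 95, 95, 95, 95, 95]
w8 R [93, 98, 98, 102, 93, 103, 99, 103, 98, 113, 90, 98, 112, 110, 93, 111, 117, 88, 99, 121, 114, 89] floor edge [130, 95, 94, 94, 95, 95, 94, 95, 95, 95, 95, 94, 95, 95, 95, 95, 95, 95, 95, 95]
```

The chute's angle now follows the hand as it lowers (about 33° of tilt), so the nose is resting on the collar at about 0.7 N, has held there, and the jar hasn't moved. Next: grip firmly and lift straight off.

Call:
play_rows:
  plan:
    - {"translation": [0,0,0],"yaw": 0}
    - {"translation": [0,0,0],"yaw": 0}
    - {"translation": [0,0,0],"yaw": 0}
    - {"translation": [0,0,0],"yaw": 0}
    - {"translation": [0,0,-0.3],"yaw": 0}
    - {"translation": [0,0,-0.8],"yaw": 0}
    - {"translation": [0,0,-1.5],"yaw": 0}
    - {"translation": [0,0,-2],"yaw": 0}
  jaw: 0.35
  squeeze: 50

```text
t: 29.0
tool_pos: [0.4486, 0.0106, 0.2355]
tool_rot: [-2.493, -1.911, 0.002]
force: [0.1, -0.7, -1.1]
finger_gap: 0.0328
grasp_force: 51.2
```

Call:
play_rows:
  plan:
    - {"translation": [0,0,-2],"yaw": 0}
    - {"translation": [0,0,-1],"yaw": 0}
    - {"translation": [-0.5,0,-0.5],"yaw": 0}
    - {"translation": [-1.5,0,0],"yaw": 0}
    - {"translation": [-2.5,0,0],"yaw": 0}
    - {"translation": [-3,0,0],"yaw": 0}
    - {"translation": [-3,0,0],"yaw": 0}
    - {"translation": [-3,0,0],"yaw": 0}

```text
t: 29.8
tool_pos: [0.413, -0.1208, 0.2692]
tool_rot: [-2.492, -1.911, 0.001]
force: [0.5, -1.3, -1.7]
finger_gap: 0.0332
grasp_force: 51.2
```

```bash
python3 - <<'E'
from h import *
s,r=st();w=viewer.camera('wrist')[:,:,::-1];t=viewer.camera('top')[:,:,::-1]
o=cv2.imread('pics/top0.png');d=cv2.absdiff(t[215:325,185:290],o[215:325,185:290]).max(2)
n,l,stt,cc=cv2.connectedComponentsWithStats((d>25).astype(np.uint8))
for i in range(1,n):
    if stt[i,4]>6: print('diff blob',stt[i].tolist(),(cc[i]+[185,215]).round(1),t[215:325,185:290][l==i].mean(0).round(0))
cv2.imwrite('pics/t9.png',t)
E
```

```text
t 29.8 pos [ 0.413  -0.1208  0.2692] yaw 74.95 zax [-1.1e-03  3.0e-04 -1.0e+00] F [ 0.53 -1.31 -1.71] M [-0.062 -0.028  0.017] gap 33.21 gf 51.21 j [-0.46 -0.46  1.99 -0.    1.61 -0.2 ]
diff blob [50, 42, 10, 14, 116] [239.5 263.9] [45. 65. 89.]
diff blob [33, 45, 11, 14, 131] [223.6 266.7] [43. 63. 86.]
diff blob [51, 60, 10, 9, 48] [239.9 278.8] [45. 66. 90.]
```

The jar shows exactly three brown blobs inside and has not shifted. Now I'll set the chute down.

Call:
play_rows:
  plan:
    - {"translation": [-3,0,0.5],"yaw": 0}
    - {"translation": [-3,0,1],"yaw": 0}
    - {"translation": [-2.5,0,2],"yaw": 0}
    - {"translation": [-1.5,0,2.5],"yaw": 0}
    - {"translation": [-0.5,0,3],"yaw": 0}
    - {"translation": [0,0,3],"yaw": 0}
    - {"translation": [0,0,2],"yaw": 0}
    - {"translation": [0,0,1],"yaw": 0}

```text
t: 30.7
tool_pos: [0.3853, -0.2196, 0.1169]
tool_rot: [-2.489, -1.909, 0.001]
force: [-1.1, -1.2, -1.9]
finger_gap: 0.0333
grasp_force: 51.1
```

Call:
play_rows:
  plan:
    - {"translation": [0,0,0.8],"yaw": 0}
    - {"translation": [0,0,0.5],"yaw": 0}
    - {"translation": [0,0,0],"yaw": 0}
    - {"translation": [0,0,0],"yaw": 0}
    - {"translation": [0,0,0],"yaw": 0}
    - {"translation": [0,0,0],"yaw": 0}
    - {"translation": [0,0,0],"yaw": 0}
    - {"translation": [0,0,0],"yaw": 0}

```text
t: 31.5
tool_pos: [0.3868, -0.2212, 0.107]
tool_rot: [2.493, 1.911, 0.0]
force: [-0.3, 0.6, -2.5]
finger_gap: 0.0331
grasp_force: 51.1
```

```bash
python3 -c "
from h import *
avg(3)"
```

```text
t 31.5 pos [ 0.3868 -0.2212  0.107 ] yaw 74.94 zax [ 3.e-04 -2.e-04 -1.e+00] F [-0.32  0.63 -2.54] M [-0.058 -0.007  0.098] gap 33.1 gf 51.15 j [-0.69 -0.29  2.14  0.    1.29 -0.42]
F [ 0.44 -0.26 -1.79] Mtool [ 0.01  -0.068  0.024]
```

Call:
play_rows:
  plan:
    - {"translation": [0,0,0.5],"yaw": 0}
    - {"translation": [0,0,0.7],"yaw": 0}
    - {"translation": [0,0,0.5],"yaw": 0}
    - {"translation": [0,0,0.3],"yaw": 0}
    - {"translation": [0,0,0],"yaw": 0}
    - {"translation": [0,0,0],"yaw": 0}
    - {"translation": [0,0,0],"yaw": 0}
    - {"translation": [0,0,0],"yaw": 0}

```text
t: 32.45
tool_pos: [0.3869, -0.2213, 0.0871]
tool_rot: [2.493, 1.911, 0.0]
force: [0.8, -0.2, -1.7]
finger_gap: 0.0328
grasp_force: 51.2
```

Call:
play_rows:
  plan:
    - {"translation": [0,0,0],"yaw": 0}
    - {"translation": [0,0,0],"yaw": 0}
    - {"translation": [0,0,0],"yaw": 0}
    - {"translation": [0,0,0],"yaw": 0}
    - {"translation": [-0.1,0,0.3],"yaw": 0}
    - {"translation": [-0.3,0,0.5],"yaw": 0}
    - {"translation": [-0.3,0,0.5],"yaw": 0}
    - {"translation": [-0.3,0,0.5],"yaw": 0}
  jaw: 0.397
  squeeze: 20

```text
t: 33.25
tool_pos: [0.384, -0.231, 0.0682]
tool_rot: [-2.493, -1.911, -0.0]
force: [0.5, -1.0, -0.5]
finger_gap: 0.0342
grasp_force: 4.4
```

Call:
play_rows:
  plan:
    - {"translation": [-0.3,0,0.5],"yaw": 0}
    - {"translation": [-0.3,0,0.5],"yaw": 0}
    - {"translation": [-0.3,0,0.5],"yaw": 0}
    - {"translation": [-0.3,0,0.5],"yaw": 0}
    - {"translation": [-0.2,0,0.5],"yaw": 0}
    - {"translation": [-0.2,0,0.5],"yaw": 0}
    - {"translation": [-0.2,0,0.5],"yaw": 0}
    - {"translation": [-0.2,0,0.5],"yaw": 0}

```text
t: 34.05
tool_pos: [0.3788, -0.2501, 0.0283]
tool_rot: [-2.493, -1.911, -0.0]
force: [0.4, 1.0, -1.3]
finger_gap: 0.0341
grasp_force: 4.0
```

```bash
python3 -c "
from h import *
avg(2)"
```

```text
t 34.05 pos [ 0.3788 -0.2501  0.0283] yaw 74.94 zax [-1.e-04  3.e-04 -1.e+00] F [ 0.44  0.96 -1.32] M [ 0.07  -0.013 -0.024] gap 34.14 gf 4.05 j [-0.75 -0.14  2.16  0.    1.12 -0.49]
F [-0.01 -0.46 -1.46] Mtool [-0.03  -0.04   0.047]
```

Call:
play_rows:
  plan:
    - {"translation": [-0.1,0,0.5],"yaw": 0}
    - {"translation": [-0.1,0,0.5],"yaw": 0}
    - {"translation": [0,0,0.4],"yaw": 0}
    - {"translation": [0,0,0.4],"yaw": 0}
    - {"translation": [0,0,0.3],"yaw": 0}
    - {"translation": [0,0,0.2],"yaw": 0}
    - {"translation": [0,0,0.1],"yaw": 0}
    - {"translation": [0,0,0],"yaw": 0}

```text
t: 34.95
tool_pos: [0.3783, -0.2521, 0.0052]
tool_rot: [-2.493, -1.911, 0.001]
force: [-2.4, 0.6, 4.5]
finger_gap: 0.0338
grasp_force: 4.9
```

```bash
python3 -c "
from h import *
avg(2)"
```

```text
t 34.95 pos [ 0.3783 -0.2521  0.0052] yaw 74.96 zax [-7.e-04 -1.e-04 -1.e+00] F [-2.38  0.57  4.51] M [0.097 0.481 0.038] gap 33.83 gf 4.92 j [-0.75 -0.09  2.17 -0.    1.07 -0.49]
F [-2.88  1.01  4.66] Mtool [ 0.559 -0.024 -0.002]
```

Call:
play_rows:
  plan:
    - {"translation": [0,0,0],"yaw": 0}
    - {"translation": [0,0,0],"yaw": 0}
    - {"translation": [0,0,0],"yaw": 0}
    - {"translation": [0,0,0],"yaw": 0}
    - {"translation": [0,0,0],"yaw": 0}
    - {"translation": [0,0,0],"yaw": 0}
    - {"translation": [0,0,0],"yaw": 0}
    - {"translation": [0,0,0],"yaw": 0}
  jaw: 0.7

```text
t: 35.85
tool_pos: [0.3784, -0.252, 0.0048]
tool_rot: [2.493, 1.911, 0.0]
force: [0.8, -0.5, 0.8]
finger_gap: 0.0597
grasp_force: 0.0
```

Call:
play_rows:
  plan:
    - {"translation": [0,0,-0.5],"yaw": 0}
    - {"translation": [0,0,-1],"yaw": 0}
    - {"translation": [0,0,-2],"yaw": 0}
    - {"translation": [0,0,-2.5],"yaw": 0}
    - {"translation": [0,0,-2.5],"yaw": 0}
    - {"translation": [0,0,-2],"yaw": 0}
    - {"translation": [0,0,-1],"yaw": 0}
    - {"translation": [0,0,0],"yaw": 0}
  jaw: 1

```text
t: 36.65
tool_pos: [0.3794, -0.2529, 0.1221]
tool_rot: [2.49, 1.909, 0.001]
force: [-0.2, -0.2, 0.5]
finger_gap: 0.0853
grasp_force: 0.0
```

```bash
python3 - <<'E'
from h import *
s,r=st();w=viewer.camera('wrist')[:,:,::-1]
t=viewer.camera('top')[:,:,::-1];o=cv2.imread('pics/top0.png')
d=cv2.absdiff(t,o).max(2)
n,l,stt,cc=cv2.connectedComponentsWithStats((d>30).astype(np.uint8))
for i in range(1,n):
    if stt[i,4]>25: print('blob',stt[i].tolist())
cv2.imwrite('pics/t10.png',t);cv2.imwrite('pics/w10.png',w)
# chute in the wrist picture: grey, low-saturation pixels, vertical extent and width by row
h=cv2.cvtColor(w.copy(),cv2.COLOR_BGR2HSV);m=((h[:,:,1]<60)&(h[:,:,2]>70)).astype(np.uint8)[:330,200:440]
for y in(0,60,120,180,240,270,290,300,310): 
    x=np.where(m[y])[0];print(y,(x.min()+200,x.max()+200,len(x)) if len(x) else None,end=' ')
b=viewer.camera('side')[:,:,::-1];so=cv2.imread('pics/side0.png')
for nm,(x0,y0,x1,y1) in dict(jar=(268,192,335,272),mill=(365,200,400,295),mug=(378,305,460,385)).items():
    M=cv2.matchTemplate(b,so[y0:y1,x0:x1].copy(),cv2.TM_CCOEFF_NORMED);_,v,_,p=cv2.minMaxLoc(M);print(nm,round(v,3),p[0]-x0,p[1]-y0)
E
```

```text
t 36.65 pos [ 0.3794 -0.2529  0.1221] yaw 74.94 zax [ 0.0032 -0.0029 -1.    ] F [-0.21 -0.19  0.49] M [ 0.068  0.031 -0.036] gap 85.25 gf 0.0 j [-0.75 -0.28  2.1   0.    1.31 -0.49]
blob [378, 232, 262, 190, 19275]
blob [234, 257, 11, 14, 118]
blob [219, 260, 10, 14, 130]
blob [236, 275, 10, 9, 48]
blob [444, 350, 19, 15, 126]
blob [587, 393, 53, 87, 1444]
blob [568, 399, 13, 22, 105]
blob [499, 410, 76, 60, 1629]
blob [473, 438, 73, 42, 1682]
blob [226, 446, 112, 34, 1614]
0 (np.int64(286), np.int64(349), 16) 60 (np.int64(288), np.int64(348), 59) 120 (np.int64(289), np.int64(346), 57) 180 (np.int64(291), np.int64(345), 53) 240 (np.int64(293), np.int64(344), 51) 270 (np.int64(294), np.int64(343), 49) 290 (np.int64(308), np.int64(329), 10) 300 (np.int64(315), np.int64(322), 8) 310 (np.int64(200), np.int64(439), 18) jar 0.998 0 0
mill 0.997 0 0
mug 1.0 0 0
```

```bash
python3 - <<'E'
from h import *
s,r=st()
for y,a,b in((2,286,349),(120,289,346),(270,294,343)):
    p,q=wpix((a,y),.03,s,r),wpix((b,y),.03,s,r);print(y,np.linalg.norm(p-q).round(4),((p+q)/2).round(4))
E
```

```text
t 36.8 pos [ 0.3778 -0.2515  0.1187] yaw 74.94 zax [-0.0014  0.0013 -1.    ] F [-0.47  0.23 -0.26] M [ 0.054  0.026 -0.012] gap 85.14 gf 0.0 j [-0.75 -0.28  2.11  0.    1.31 -0.49]
2 0.0363 [ 0.4151 -0.106   0.03  ]
120 0.0362 [ 0.3982 -0.1679  0.03  ]
270 0.0357 [ 0.3719 -0.2676  0.03  ]
```

The rim measures the same width along its length when taken at 30 mm height, so the chute lies flat and upright. Handing in.

```bash
python3 -c "
from cell import manip
print(manip.finish_job())"
```

```text
the job is handed in; nothing more can be done
None
```

The job is handed in with no verdict reported back: in the last images three cube-coloured blobs showed inside the unmoved jar, the empty chute lay flat and upright on the worktop clear of it, and the mill and mug had not moved (the spice jar was not separately checked).

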